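Open the combination padlock and present it

TASK

On the wooden lock rest, swing the hinged steel brace by its knob until it clicks into its end detent beside the shackle. Then turn the padlock's dial clockwise, feeling the notches, until its pointer is at the shackle and the shackle springs out, and draw the shackle fully open. Only then lift the open padlock out of the rest, dial still facing up, and finish holding it still in the gripper with its underside more than 12 cm above the bench; leave the brace seated and do not shift the other things on the bench.

Things in the scene. Friction and masses are not known exactly. Their poses are not given: they have to be found in the camera images.
- rest: Wooden lock rest fixed to the bench: board spanning x -45 to 155, y -56 to 56 mm in its frame, top at z 20 mm. Origin on the bench under the padlock's place. Walls to z 34 mm stand behind (-x, inner face x -30) and beside (|y| 41 to 51, x -30 to 20) the padlock. Towards +x only the seated brace keeps the padlock from sliding out.
- brace (a joint): Angle of the brace, a steel bar swinging level about an upright pin. 0: bar along the rest's +y; grows counter-clockwise from above to its stop at 1.571: bar along the rest's -x, its end 2 mm from the padlock's shoulder, so a shackle pull runs straight into its pin. Friction holds it (under 0.5 N at the knob). A detent resists from 1.05 (1 to 2 N at the knob), peaks at 1.36, then snaps it home.
- brace_hinge (a point): The brace's pin, on the rest's top (z 20 mm), at x 130, y 31.5 mm in the rest's frame. Its axes turn with the brace: the bar (100 mm long, 8 mm wide and high) runs along its +y.
- brace_knob (a point): Centre of the brace's upright round knob: 14 mm diameter, from z 28 to 62 mm above the bench (this point 45). It stands on a side tab at x 28, y 88 mm in the brace_hinge frame.
- lock: Combination padlock lying on its back in the rest, loose (about 180 to 300 g in all), dial up, shackle along its +x. Body 56 (x) x 78 (y) x 24 mm (z), origin under its centre, at z 20 mm at the start with 2 mm play. Its frame is within 0.02 rad of the rest's.
- dial (a joint): Dial angle, growing clockwise seen from above, range 0 to 2.75. The pointer's direction is at angle 2.4 minus this value, counter-clockwise from the lock's +x. Notches click every 0.35 rad; turning takes up to 0.15 N m. At 2.4 (pointer at the shackle) a gate lets the shackle spring out and then holds the dial. It starts 1.0 to 2.3 rad short of that: turn clockwise.
- dial_grip (a point): Middle of the grip bar across the dial, on the dial's axis over the lock's centre, 41 mm above the lock's underside. Bar 12 mm wide, 38 mm long plus a pointed nose at the pointer end (the other end is square), from 31 to 51 mm above the underside. The point's x axis runs to the nose, as does an inlaid line on top. Under it a disc of radius 23 mm, top at 31 mm.
- dial_pointer (a point): Tip of the bar's pointed nose, 25 mm from the dial's axis.
- shackle (a joint): How far the shackle is drawn out along the lock's +x (m): 0 to 0.0015 locked (it rattles over the notches), about 0.007 sprung out when the dial reaches its gate, 0.020 fully open at its stop. Drawing it from 0.007 to 0.020 takes 2 to 3 N, and it stays where it is left.
- shackle_bow (a point): Middle of the shackle's steel cross bar: 8 mm thick (lock's x), 14 mm high, 49 mm long (lock's y), from 5 to 19 mm above the lock's underside (this point 12), at x 74 mm in the lock's frame when shut. Two legs, 35 mm apart inside, join it to the body. Gripped across its thickness (40 N or more) it carries the lock level.
- pliers: Bystander: flat-nose pliers lying flat, about 135 mm long, origin under the pivot.
- jar: Bystander: small glass jar with steel lid, 38 mm across, 48 mm tall, origin under its centre.
- gauge: Bystander: brass ring, 56 mm across, 12 mm tall, lying flat, origin under its centre.
- hammer: Bystander: bench hammer lying down, origin under the middle.
- bench_block: Bystander: steel block 65 x 65 x 22 mm, origin under its centre.
- pot: Bystander: white plastic cup 70 mm across, 60 mm tall, origin under its centre.
- file: Bystander: flat file with wooden handle, 240 mm long, lying down, origin under the middle.

How it is judged:
By the outcome, as a careful person would: the job done as asked, in the order asked, and still so for the second after the job is handed in, while the arm keeps its last pose, push and grip.
It also fails if it takes over 72 s, if anything falls off the work surface, if the arm or the gripper's body presses on something with over 40 N, if the wrist force passes 120 N, or if a joint passes its speed limit or range.

ROBOT

A 6-joint arm with a two-finger parallel gripper is mounted at the origin on the work surface. World frame = base frame: x ahead of the robot, y to its left, z up, the work surface at z = 0. Lengths are in m, angles in degrees, forces in N, time in s.
With the tool pointing down it reaches from about 0.35 to 0.875 m from the base axis. Payload 4.2 kg.
Tool frame: the origin (TCP) lies midway between the tips of the shut fingers; the grasp point (between the pads) lies 19 mm behind it (r.pinch_z is the distance from the TCP to the grasp point, in m); z points along the fingers, y is the line along which they close (so a half turn about z gives the same grasp; the last joint's range is limited). The gripper opens to 87 mm and grips with 3 to 60 N. Pads are 19 mm wide; open, the fingers measure 117 mm over their backs; the gripper's body (75 mm by 190 mm) begins 51 mm behind the grasp point.
Start: joints at [89.015, 22.042, 0.453, 0, -68.411, -14.817], TCP at [0.17, 0.601, 0.223] pointing down, gripper open.
Joint ranges: [-179.83, 179.83], [-69.29, 118.12], [-61.27, 80.66], [-181.25, 117.63], [-171.15, -9.14], [-177.46, 177.46]. Speed limits (degrees/s): [159.86, 159.86, 180, 180, 180, 180].

INTERFACE

Orientations are given as a 3x3 rotation matrix whose columns are the frame's x, y, z axes.
In Python, from station import r, imaging, models gives the robot as it stands. The module is installed in compiled form; this text tells all that it offers.
- The arm moves only by the tool apply_moves, never from a script. Its argument "moves" is a list of rows, each a list of 2 entries, a list of its own where there are three numbers: the shift along the tool's x, y, z in m, then the turn about the tool's z in degrees. A call has 1 to 5 rows; each row shifts and turns the commanded pose from where the row before left it, along the tool's axes as they then stand; what a row does not reach is not made up. A row lasts 1/12 s, in which the tool goes at most 41.7 mm and 7.16 degrees, less where a joint would pass 70% of its speed; a pose out of reach is approached as far as the arm can. A call is refused whole if a number of a shift passes 0.0417 or a number of a turn 7.16, either way. A call with a gripper value outside its range is refused whole. "hand" is the finger opening in m, from 0 to 0.087, set as the call begins (left out, the last holds). The fingers move at their own pace and stop on an object; the grip force is fixed at half the most. Time passes only in rows, so rows that do not move let the fingers close. It gives the time, the measured TCP pose, the force, the opening and the grip force at its end, in the units of the state.
- r.sense(): the state, without advancing time (a new reading comes with each control period).
- imaging.capture(name): name is "scene" or "top" or "wrist"; returns a dict with "frame" (400x640x3 uint8, blue, green, red), "intrinsics" (3x3 intrinsics, pixels), "dist" ([k1, k2, p1, p2, k3] as OpenCV has them; the pictures are not rectified), "eye" and "orientation" of the camera in the world. Camera axes: x right, y down, z forward; pixel columns grow to the right and rows downward; lengths in m; the calibration is good to about 2 mm. A picture is of the moment at which its call begins. There is no depth.
- r.finish_job(): hands the job in; it is judged then, once.
Trained networks look in a picture, given as the dict that the camera call returned (one of the last four; its "shot" number tells which), for a name from the list of things; names that differ only in an ending like _2 or _b are one class to them, and where a whole thing is asked for, a point or a joint stands for the part that bears it (a point fixed in the world has none). Each returns a list of dicts, best first, with "confidence" (0 to 1); they miss things now and then, are a little off and sometimes report something else, mostly with a low value. They report only what shows in the picture. A call takes as long as a camera call.
- models.cut_out(picture, target): "region" (400x640 bool, what is visible of it) and "extent" ([left, top, width, height] as shares, 0 to 1, of the picture: columns of its width, rows of its height, round what is visible of it).
- models.place_of(picture, target): "at" ([column, row] as shares, 0 to 1, of the picture: columns of its width, rows of its height: a listed point, or the origin of a listed thing).
The state is a dict: "time_s": time; "joints": joint angles; "joint_velocities": joint speeds; "effort": joint torques, N m; "tcp_pos": TCP position; "ee_rot": TCP orientation; "wrist_force": force on the tool from outside, world axes, zero at the start; "moment": the same for the moment, N m; "gripper_width": opening from 0.0 (shut) to 1.0 (fully open); "gripper_force": force on a finger pad.
Only numpy, scipy, OpenCV 4.12 (cv2) and the standard library are available. Lean on these libraries where they do the work, as an engineer would, in place of code of your own. Each camera call takes 0.05 s, during which the arm holds its last target. There are 200 camera calls.

## Working session

There is one attempt and no reset: what is moved stays moved. The work goes in short steps, Python scripts to look and compute and a tool call to move; the robot and the scene stay as the last step left them, time stands still between calls to the robot, and variables do not carry over. Pictures are saved under pics/ and viewed, at most 14 in all, crops included, and the job is handed in when it is done.

Besides the shell and the picture viewer there is one more tool, called after "Call:" as a command line: name --argument value ..., lists and objects as JSON in quotes. apply_moves: Moves the arm, as the interface text tells. Its arguments: {"type":"object","properties":{"moves":{"type":"array"},"hand":{"type":"number"}},"required":["moves"]}

```bash
mkdir -p pics
cat > h.py <<'E'
import numpy as np, cv2
from station import r, imaging, models
def ray(p, at):
    K=np.array(p["intrinsics"],float); d=np.array(p["dist"],float)
    px=np.array([[[at[0]*640,at[1]*400]]],float)
    u=cv2.undistortPoints(px,K,d)[0,0]
    return np.array(p["eye"],float), np.array(p["orientation"])@np.array([u[0],u[1],1.])
def onz(p,at,z):
    e,v=ray(p,at); return e+v*(z-e[2])/v[2]
def proj(p,X):
    R=np.array(p["orientation"]); X=np.atleast_2d(X)-np.array(p["eye"])
    c=X@R
    return cv2.projectPoints(c.reshape(-1,1,3),np.zeros(3),np.zeros(3),np.array(p["intrinsics"],float),np.array(p["dist"],float))[0][:,0]
E
cat > a.py <<'E'
from h import *
Z=dict(rest=0,brace_hinge=.02,brace_knob=.045,lock=.02,dial_grip=.061,dial_pointer=.061,shackle_bow=.032,pliers=0,jar=0,gauge=0,hammer=0,bench_block=0,pot=0,file=0)
for n in ("top","scene"):
    p=imaging.capture(n); cv2.imwrite(f"pics/{n}0.png",p["frame"]); print(n,p["eye"])
    for k,z in Z.items():
        for o in models.place_of(p,k)[:2]: print(k,round(o["confidence"],2),np.round(onz(p,o["at"],z),4)[:2],np.round(np.array(o["at"])*[640,400],1))
print(r.sense(), r.pinch_z)
E
python3 a.py
```

```text
top [ 0.24981876 -0.0241285   1.43090286]
rest 0.76 [0.4568 0.0723] [289.4 226.7]
rest 0.48 [0.4054 0.2105] [244.4 241. ]
brace_hinge 0.7 [ 0.4828 -0.0642] [333.2 219.4]
brace_hinge 0.57 [0.5925 0.124 ] [275.2 182.7]
lock 0.67 [0.4615 0.0812] [286.3 224.1]
dial_grip 0.7 [0.4587 0.074 ] [287.7 223.1]
dial_pointer 0.51 [0.4667 0.0982] [279.9 220.1]
shackle_bow 0.57 [0.5246 0.0796] [287.7 203.5]
pliers 0.6 [ 0.4961 -0.0534] [329.7 216.1]
jar 0.66 [ 0.4979 -0.057 ] [330.9 215.6]
jar 0.63 [0.4004 0.2111] [244.1 242.6]
gauge 0.56 [0.6802 0.0815] [290.5 158.6]
bench_block 0.6 [ 0.5508 -0.4141] [443.3 204.1]
pot 0.9 [0.6533 0.4151] [187.6 162.2]
scene [1.18537993 0.04538868 1.10332983]
rest 0.78 [0.4742 0.0767] [360.6 186.1]
brace_hinge 0.7 [0.5892 0.1253] [375.5 217.1]
brace_knob 0.65 [0.5884 0.2187] [409.2 215.5]
lock 0.65 [0.463  0.0739] [360.3 179.4]
dial_grip 0.76 [0.4672 0.0753] [361.6 173. ]
dial_pointer 0.6 [ 0.4552 -0.4817] [181.1 155.3]
dial_pointer 0.46 [0.4514 0.0884] [366.3 169. ]
shackle_bow 0.72 [0.5476 0.0757] [359.5 201.2]
shackle_bow 0.54 [0.4234 0.0945] [368.  167.1]
plier
[... 449 characters left out ...]
53e+01, -1.48164587e+01]), 'joint_velocities': array([ 0.03545119, -0.01307472,  0.05172378, -0.04460222,  0.02789779,
        0.02696451]), 'effort': array([ 1.42957353e-03, -3.90458679e+01,  1.87622130e+01,  4.22425032e+00,
        1.55239290e-02, -1.80071424e-05]), 'tcp_pos': array([0.17014407, 0.60135617, 0.22252959]), 'ee_rot': array([[ 9.62208464e-01, -2.72313916e-01, -4.55441741e-05],
       [-2.72313918e-01, -9.62208464e-01, -3.26681204e-05],
       [-3.49270060e-05,  4.38358544e-05, -9.99999998e-01]]), 'wrist_force': array([1.07767558, 0.01805913, 0.43663196]), 'moment': array([-0.0248396 , -0.04656734, -0.0084066 ]), 'gripper_force': 0.0, 'gripper_width': 0.9954140119141375} 0.0187
```

View pics/top0.png

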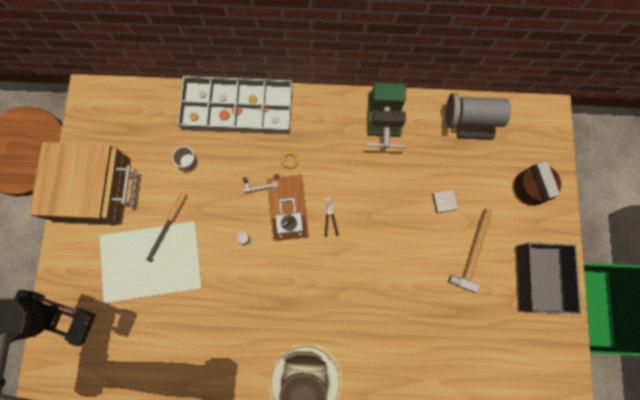

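View pics/scene0.png

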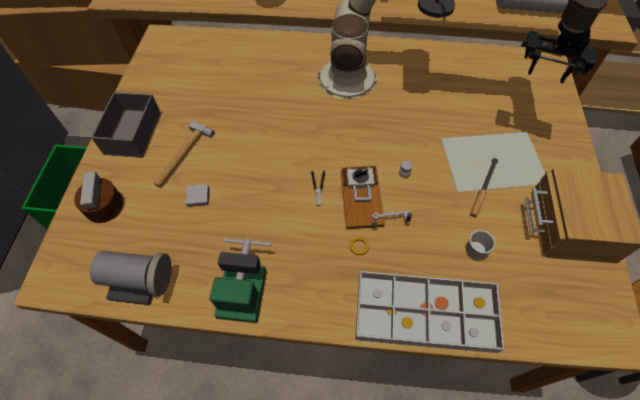

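Call:
apply_moves --moves '[[[0.027, 0.0255, -0.005], 0], [[0.027, 0.0255, -0.005], 0], [[0.027, 0.0255, -0.005], 0], [[0.027, 0.0255, -0.005], 0], [[0.027, 0.0255, -0.005], 0]]'

```text
time_s: 1.92
tcp_pos: [0.2659, 0.4403, 0.2478]
ee_rot: [[0.962, -0.272, 0.0], [-0.272, -0.962, 0.0], [0.0, -0.0, -1.0]]
wrist_force: [0.4, 0.3, -0.2]
gripper_width: 1.002
gripper_force: 0.0
```

Call:
apply_moves --moves '[[[0.027, 0.0255, -0.005], 0], [[0.027, 0.0255, -0.005], 0], [[0.027, 0.0255, -0.005], 0], [[0.027, 0.0255, -0.005], 0], [[0.027, 0.0255, -0.005], 0]]'

```text
time_s: 2.33
tcp_pos: [0.361, 0.2808, 0.2732]
ee_rot: [[0.962, -0.272, 0.001], [-0.272, -0.962, 0.001], [0.0, -0.001, -1.0]]
wrist_force: [1.1, 0.8, 0.1]
gripper_width: 1.004
gripper_force: 0.0
```

Call:
apply_moves --moves '[[[0.027, 0.0255, -0.005], 0], [[0.027, 0.0255, -0.005], 0], [[0.027, 0.0255, -0.005], 0], [[0.027, 0.0255, -0.005], 0], [[0.027, 0.0255, -0.005], 0]]'

```text
time_s: 2.75
tcp_pos: [0.4562, 0.1213, 0.2983]
ee_rot: [[0.962, -0.272, 0.001], [-0.272, -0.962, 0.001], [0.001, -0.001, -1.0]]
wrist_force: [1.4, 1.3, -0.5]
gripper_width: 0.999
gripper_force: 0.0
```

```bash
cat > b.py <<'E'
import sys
from h import *
Z=dict(rest=0,brace_hinge=.02,brace_knob=.045,lock=.02,dial_grip=.061,dial_pointer=.061,shackle_bow=.032,jar=0,gauge=0,pliers=0)
p=imaging.capture("wrist"); cv2.imwrite(f"pics/{sys.argv[1]}.png",p["frame"]); print(p["eye"],np.round(p["orientation"],2))
for k,z in Z.items():
    for o in models.place_of(p,k)[:2]: print(k,round(o["confidence"],2),np.round(onz(p,o["at"],z),4)[:2],np.round(np.array(o["at"])*[640,400],1))
s=r.sense(); print({k:np.round(s[k],3) for k in ("time_s","joints","tcp_pos","ee_rot","wrist_force","gripper_width")})
E
python3 b.py w1
```

```text
[0.53462958 0.09863648 0.46010308] [[-0.27 -0.92 -0.28]
 [-0.96  0.26  0.08]
 [-0.    0.29 -0.96]]
brace_hinge 0.62 [0.5877 0.1234] [295.3  71.2]
brace_knob 0.93 [0.5894 0.2163] [227.1  88.4]
lock 0.63 [0.4613 0.0755] [350.9 148.9]
dial_grip 0.7 [0.4655 0.0785] [350.8 151. ]
dial_pointer 0.76 [0.4499 0.0942] [342.5 164.9]
shackle_bow 0.56 [0.5388 0.088 ] [329.3  99.1]
shackle_bow 0.3 [0.4229 0.2028] [277.1 196.9]
jar 0.95 [0.4082 0.2077] [280. 200.]
jar 0.67 [0.4394 0.0933] [342.3 163.4]
pliers 0.79 [ 0.5084 -0.0534] [425.7  93.1]
{'time_s': np.float64(3.3), 'joints': array([ 3.5015e+01,  4.0270e+00, -1.2518e+01, -2.0000e-03, -7.3458e+01,
        3.9295e+01]), 'tcp_pos': array([0.455, 0.124, 0.298]), 'ee_rot': array([[ 0.963, -0.27 , -0.   ],
       [-0.27 , -0.963, -0.   ],
       [-0.   ,  0.   , -1.   ]]), 'wrist_force': array([ 0.379, -0.982, -0.741]), 'gripper_width': np.float64(1.001)}
```

View pics/w1.png

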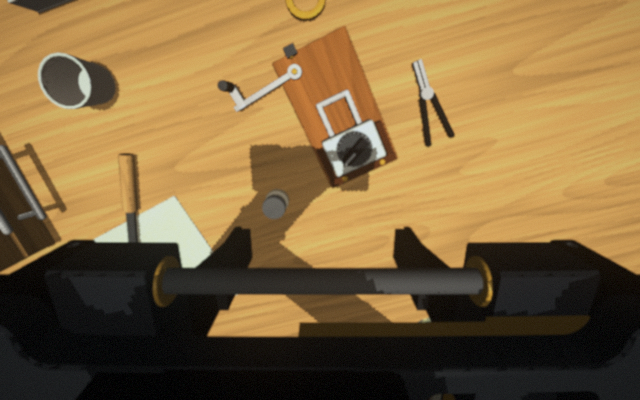

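```bash
cat > fit.py <<'E'
from h import *
from scipy.optimize import least_squares
def R(a): return np.array([[np.cos(a),-np.sin(a)],[np.sin(a),np.cos(a)]])
def pts(q):
    x,y,a,b,d,s=q; o=np.array([x,y]); L=lambda u,v,z: np.r_[o+R(a)@[u,v],z]
    h=o+R(a)@[.130,.0315]; n=2.4-d
    return dict(rest=L(0,0,0),lock=L(0,0,.02),dial_grip=L(0,0,.061),brace_hinge=np.r_[h,.02],
      brace_knob=np.r_[h+R(a+b)@[.028,.088],.045],shackle_bow=L(.074+s,0,.032),
      dial_pointer=L(.025*np.cos(n),.025*np.sin(n),.061))
def fit(cams,q0,sfree=False):
    obs=[]
    for c in cams:
        p=imaging.capture(c)
        for k in pts(q0):
            for o in models.place_of(p,k)[:2]:
                px=np.array(o["at"])*[640,400]; d=np.linalg.norm(proj(p,pts(q0)[k])[0]-px)
                lim=.045*float(p["intrinsics"][0][0])/np.linalg.norm(np.array(p["eye"])-pts(q0)[k])
                if d<lim: obs.append((p,k,px,o["confidence"],c)); break
    def f(q):
        P=pts(q); e=[]
        for p,k,px,w,c in obs:
            sc=np.linalg.norm(np.array(p["eye"])-P[k])/float(p["intrinsics"][0][0])*1000
            e+=list((proj(p,P[k])[0]-px)*sc*w)
        return np.r_[e,(q[5]-q0[5])*(0 if sfree else 1e5)]
    z=least_squares(f,q0,loss="soft_l1",f_scale=2,x_scale=[.01,.01,.05,.1,.1,.01])
    e=f(z.x); 
    for i,(p,k,px,w,c) in enumerate(obs): print(c,k,round(w,2),np.round(e[2*i:2*i+2],1))
    print("q",np.round(z.x,4)); 
    for k,v in pts(z.x).items(): print(k,np.round(v,4))
    return z.x
if __name__=="__main__": fit(["top","scene","wrist"],np.array([.463,.076,.14,.17,.2,.0005]))
E
python3 fit.py
```

```text
top rest 0.73 [5.5 4.8]
top lock 0.8 [-2.1 -8.2]
top dial_grip 0.36 [-3.3  0.6]
top brace_hinge 0.53 [-3.1 -4.6]
top dial_pointer 0.57 [1.1 7.5]
scene rest 0.84 [ 4.6 -3.8]
scene lock 0.77 [-0.3 -0.8]
scene dial_grip 0.75 [-5.2 -5.1]
scene brace_hinge 0.75 [-2.8 -3. ]
scene brace_knob 0.58 [ 0.9 -4. ]
scene shackle_bow 0.69 [ 0.2 -5.2]
scene dial_pointer 0.72 [-2.2  2. ]
wrist lock 0.83 [-0.4 -1.9]
wrist dial_grip 0.83 [1.1 0.9]
wrist brace_hinge 0.83 [-2.6 -4.4]
wrist brace_knob 0.65 [ 0.3 -1.9]
wrist shackle_bow 0.96 [-1.  -1.3]
wrist dial_pointer 0.68 [-4.3 -0.4]
q [0.4637 0.0759 0.1196 0.1818 0.2477 0.0005]
rest [0.4637 0.0759 0.    ]
lock [0.4637 0.0759 0.02  ]
dial_grip [0.4637 0.0759 0.061 ]
brace_hinge [0.589  0.1227 0.02  ]
brace_knob [0.5896 0.2151 0.045 ]
shackle_bow [0.5376 0.0848 0.032 ]
dial_pointer [0.4475 0.095  0.061 ]
```

Call:
apply_moves --moves '[[[0.021, -0.025, 0.02], 0], [[0.021, -0.025, 0.02], 0], [[0.021, -0.025, 0.02], 0], [[0.021, -0.025, 0.02], 0], [[0.021, -0.025, 0.02], 0]]' --hand 0.045

```text
time_s: 4.92
tcp_pos: [0.592, 0.2155, 0.1965]
ee_rot: [[0.962, -0.272, 0.0], [-0.272, -0.962, -0.0], [0.0, 0.0, -1.0]]
wrist_force: [-0.1, -0.1, 0.7]
gripper_width: 0.707
gripper_force: 0.0
```

Call:
apply_moves --moves '[[[0, 0, 0.01], 7], [[0, 0, 0.01], 7], [[0, 0, 0.01], 7], [[0, 0, 0.01], 7], [[0, 0, 0.01], 7]]'

```text
time_s: 5.33
tcp_pos: [0.5909, 0.2148, 0.1467]
ee_rot: [[0.627, -0.779, -0.0], [-0.779, -0.627, -0.0], [0.0, 0.001, -1.0]]
wrist_force: [-0.3, -0.1, 0.4]
gripper_width: 0.52
gripper_force: 0.0
```

Call:
apply_moves --moves '[[[0, 0, 0.01], 7], [[0, 0, 0.01], 7], [[0, 0, 0.01], 7], [[0, 0, 0], 0], [[0, 0, 0], 0]]'

```text
time_s: 5.75
tcp_pos: [0.5907, 0.2145, 0.117]
ee_rot: [[0.315, -0.949, -0.001], [-0.949, -0.315, -0.001], [0.001, 0.001, -1.0]]
wrist_force: [1.2, -0.3, 0.0]
gripper_width: 0.514
gripper_force: 0.0
```

```bash
python3 b.py w2
```

```text
[0.61686332 0.13723118 0.27887817] [[-0.95 -0.3  -0.09]
 [-0.31  0.91  0.28]
 [ 0.    0.29 -0.96]]
rest 0.33 [0.424  0.0536] [553.8  83.5]
brace_hinge 0.7 [0.5856 0.127 ] [361. 104.]
brace_knob 0.75 [0.5908 0.2145] [322.7 204.8]
lock 0.74 [0.4635 0.0754] [518.   91.8]
dial_grip 0.83 [0.4668 0.0735] [551.8  85.4]
dial_pointer 0.79 [0.45   0.0923] [558.4 119.1]
shackle_bow 0.7 [0.5383 0.0829] [439.2  68.4]
jar 0.57 [0.4127 0.2133] [483.6 239.9]
gauge 0.55 [0.4026 0.0809] [558.3 120.6]
{'time_s': np.float64(6.3), 'joints': array([ 3.4702e+01,  2.7369e+01, -6.9920e+00,  3.0000e-03, -5.5622e+01,
       -1.6492e+01]), 'tcp_pos': array([0.591, 0.215, 0.118]), 'ee_rot': array([[ 0.313, -0.95 ,  0.   ],
       [-0.95 , -0.313,  0.   ],
       [-0.   , -0.   , -1.   ]]), 'wrist_force': array([-0.102, -0.194,  0.506]), 'gripper_width': np.float64(0.515)}
```

View pics/w2.png

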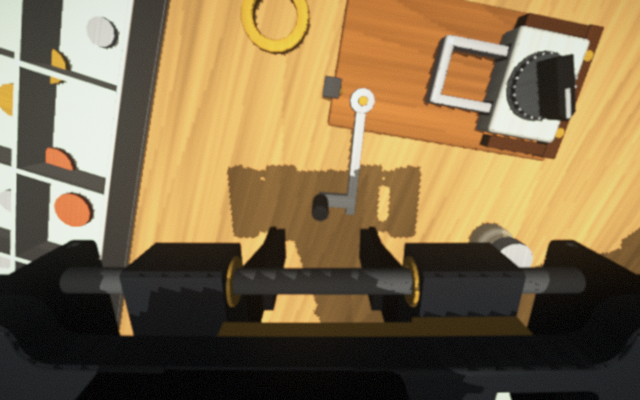

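Call:
apply_moves --moves '[[[0, 0, 0.0165], 3.7], [[0, 0, 0.0165], 3.7], [[0, 0, 0.0165], 3.7], [[0, 0, 0.0165], 3.7], [[0, 0, 0.0155], 3.7]]'

```text
time_s: 6.72
tcp_pos: [0.5907, 0.2147, 0.0353]
ee_rot: [[-0.008, -1.0, -0.0], [-1.0, 0.008, -0.0], [0.0, 0.0, -1.0]]
wrist_force: [0.8, -0.4, -0.1]
gripper_width: 0.517
gripper_force: 0.0
```

Call:
apply_moves --moves '[[[0, 0, 0], 0], [[0, 0, 0], 0], [[0, 0, 0], 0], [[0, 0, 0], 0], [[0, 0, 0], 0]]' --hand 0.02

```text
time_s: 7.13
tcp_pos: [0.5915, 0.2152, 0.0374]
ee_rot: [[-0.004, -1.0, 0.002], [-1.0, 0.004, 0.001], [-0.001, -0.002, -1.0]]
wrist_force: [0.7, -0.7, -0.3]
gripper_width: 0.264
gripper_force: 0.0
```

Call:
apply_moves --moves '[[[0.0005, 0.0096, 0], -6], [[0.0005, 0.0096, 0], -6], [[0.0005, 0.0096, 0], -6], [[0.0005, 0.0096, 0], -6], [[0, 0, 0], 0]]'

```text
time_s: 7.55
tcp_pos: [0.5523, 0.2067, 0.0369]
ee_rot: [[0.404, -0.915, -0.0], [-0.915, -0.404, 0.0], [-0.0, -0.0, -1.0]]
wrist_force: [-0.2, 0.7, -0.5]
gripper_width: 0.228
gripper_force: 0.0
```

```bash
python3 b.py w3
```

```text
[0.58548474 0.13193392 0.19870728] [[-0.92 -0.39 -0.12]
 [-0.4   0.87  0.27]
 [-0.    0.3  -0.96]]
brace_hinge 0.95 [0.5855 0.1251] [327.3  92.3]
brace_hinge 0.27 [0.5349 0.0811] [442.   55.3]
brace_knob 0.91 [0.5515 0.2116] [320.8 257.7]
lock 0.69 [0.4661 0.0738] [549.4  95.7]
dial_grip 0.79 [0.4652 0.0737] [616.8  94.5]
shackle_bow 0.71 [0.5394 0.0831] [441.4  51.7]
jar 0.9 [0.4118 0.2127] [480.9 293. ]
pliers 0.69 [0.5283 0.0755] [443.1  56.1]
{'time_s': np.float64(8.1), 'joints': array([ 36.194,  29.837, -17.118,  -0.   , -43.055, -12.518]), 'tcp_pos': array([0.553, 0.207, 0.036]), 'ee_rot': array([[ 0.402, -0.916, -0.   ],
       [-0.916, -0.402, -0.   ],
       [ 0.   ,  0.   , -1.   ]]), 'wrist_force': array([-0.465, -0.635, -0.316]), 'gripper_width': np.float64(0.228)}
```

Call:
apply_moves --moves '[[[0.0005, 0.0096, 0], -6], [[0.0005, 0.0096, 0], -6], [[0.0005, 0.0096, 0], -6], [[0.0005, 0.0096, 0], -6], [[0.0005, 0.0096, 0], -6]]'

```text
time_s: 8.52
tcp_pos: [0.5162, 0.1774, 0.0361]
ee_rot: [[0.809, -0.588, 0.001], [-0.588, -0.809, 0.001], [0.0, -0.001, -1.0]]
wrist_force: [-0.9, -0.5, -0.7]
gripper_width: 0.236
gripper_force: 0.3
```

Call:
apply_moves --moves '[[[0.0005, 0.0096, 0], -6], [[0.0005, 0.0096, 0], -6], [[0.0005, 0.0096, 0], -6], [[0.0002, 0.005, 0], -3], [[0, 0, 0], 0]]'

```text
time_s: 8.93
tcp_pos: [0.5012, 0.1461, 0.0361]
ee_rot: [[0.964, -0.264, -0.001], [-0.264, -0.964, -0.0], [-0.001, 0.0, -1.0]]
wrist_force: [-0.5, 0.7, -0.8]
gripper_width: 0.23
gripper_force: 0.0
```

```bash
python3 b.py w4
```

```text
[0.58001736 0.12429387 0.19781431] [[-0.26 -0.92 -0.28]
 [-0.96  0.25  0.08]
 [-0.    0.29 -0.96]]
rest 0.34 [ 0.5062 -0.0524] [600.9 142.8]
brace_hinge 0.93 [0.5841 0.1237] [321.4  96.4]
brace_hinge 0.41 [0.5343 0.0811] [410.  159.6]
brace_knob 0.62 [0.4961 0.1463] [324.  258.8]
lock 0.93 [0.4603 0.0712] [443.6 259.2]
dial_grip 0.66 [0.4646 0.072 ] [470.3 290.7]
shackle_bow 0.79 [0.5379 0.0844] [409.2 158.8]
shackle_bow 0.27 [0.5846 0.1251] [318.6  95.7]
gauge 0.61 [0.4145 0.0511] [467. 290.]
pliers 0.91 [ 0.5066 -0.051 ] [598.9 142.8]
{'time_s': np.float64(9.483), 'joints': array([ 34.134,  24.756, -26.966,  -0.   , -38.273,  40.559]), 'tcp_pos': array([0.502, 0.147, 0.036]), 'ee_rot': array([[ 0.965, -0.264,  0.   ],
       [-0.264, -0.965,  0.   ],
       [ 0.   , -0.   , -1.   ]]), 'wrist_force': array([ 0.597, -0.435, -0.641]), 'gripper_width': np.float64(0.233)}
```

View pics/w4.png

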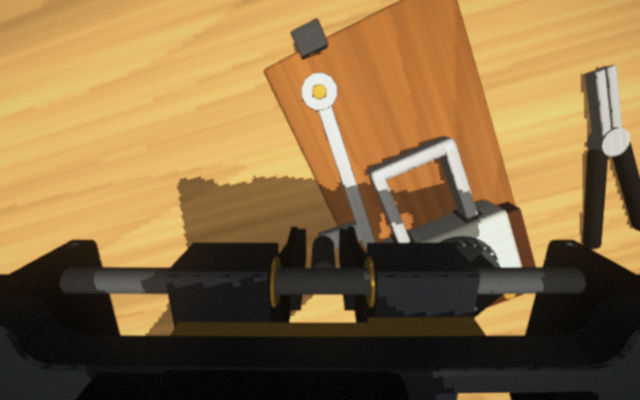

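Call:
apply_moves --moves '[[[0, 0.003, 0], -2], [[0, 0.003, 0], -2], [[0, 0.0015, 0], 0], [[0, 0, 0], 0], [[0, 0, 0], 0]]'

```text
time_s: 9.9
tcp_pos: [0.5, 0.1397, 0.0361]
ee_rot: [[0.98, -0.197, 0.0], [-0.197, -0.98, 0.0], [0.0, -0.0, -1.0]]
wrist_force: [-0.2, -0.7, -0.0]
gripper_width: 0.231
gripper_force: 0.0
```

Call:
apply_moves --moves '[[[0, 0.0015, 0], 0], [[0, 0.0015, 0], 0], [[0, 0, 0], 0]]'

```text
time_s: 10.15
tcp_pos: [0.4993, 0.1366, 0.036]
ee_rot: [[0.981, -0.196, -0.0], [-0.196, -0.981, -0.0], [-0.0, 0.0, -1.0]]
wrist_force: [-0.5, -0.3, 0.5]
gripper_width: 0.228
gripper_force: 0.0
```

Call:
apply_moves --moves '[[[0, 0.0015, 0], 0], [[0, 0.001, 0], 0], [[0, 0, 0], 0]]'

```text
time_s: 10.4
tcp_pos: [0.4988, 0.1341, 0.0361]
ee_rot: [[0.981, -0.196, 0.0], [-0.196, -0.981, 0.0], [0.0, -0.0, -1.0]]
wrist_force: [-0.3, -0.4, -0.2]
gripper_width: 0.229
gripper_force: 0.0
```

```bash
python3 b.py w5; python3 fit.py | grep -A9 -E "knob|q "
```

```text
[0.57885138 0.11773683 0.19786346] [[-0.2  -0.94 -0.29]
 [-0.98  0.19  0.06]
 [-0.    0.29 -0.96]]
brace_hinge 0.79 [0.5865 0.1241] [308.9  92.7]
brace_knob 0.63 [0.4955 0.1379] [316.7 257.4]
shackle_bow 0.76 [0.5389 0.0821] [397.2 162.7]
gauge 0.42 [0.5303 0.0769] [394.9 164.4]
pliers 0.81 [ 0.5061 -0.0539] [585.8 162. ]
{'time_s': np.float64(10.95), 'joints': array([ 3.3084e+01,  2.4288e+01, -2.7846e+01,  1.0000e-03, -3.7869e+01,
        4.5615e+01]), 'tcp_pos': array([0.499, 0.134, 0.036]), 'ee_rot': array([[ 0.981, -0.196, -0.   ],
       [-0.196, -0.981, -0.   ],
       [-0.   ,  0.   , -1.   ]]), 'wrist_force': array([-0.109,  0.39 ,  0.453]), 'gripper_width': np.float64(0.23)}
q [ 4.60700e-01  7.50000e-02  1.40000e-01 -6.10302e+01  2.97100e-01
  5.00000e-04]
rest [0.4607 0.075  0.    ]
lock [0.4607 0.075  0.02  ]
dial_grip [0.4607 0.075  0.061 ]
brace_hinge [0.585  0.1243 0.02  ]
brace_knob [0.4929 0.1185 0.045 ]
shackle_bow [0.5345 0.0854 0.032 ]
dial_pointer [0.4451 0.0946 0.061 ]
```

View pics/w5.png

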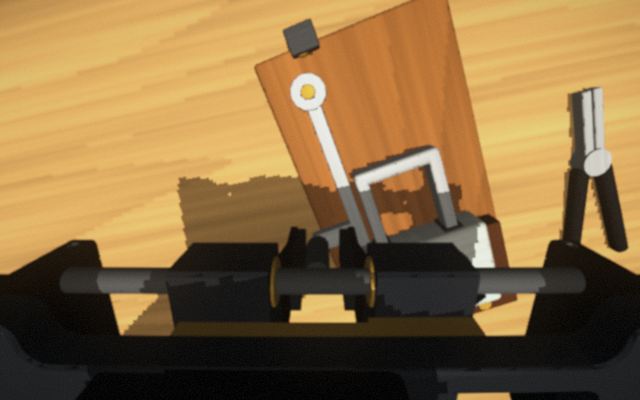

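Call:
apply_moves --moves '[[[0, 0.001, 0], 0], [[0, 0.001, 0], 0], [[0, 0, 0], 0]]'

```text
time_s: 12.4
tcp_pos: [0.4989, 0.1338, 0.0361]
ee_rot: [[0.981, -0.196, 0.002], [-0.196, -0.981, 0.003], [0.001, -0.003, -1.0]]
wrist_force: [-1.6, 6.1, -1.4]
gripper_width: 0.232
gripper_force: 2.8
```

Call:
apply_moves --moves '[[[0, 0.001, 0], 0], [[0, 0.001, 0], 0], [[0, 0, 0], 0]]'

```text
time_s: 12.65
tcp_pos: [0.499, 0.1335, 0.0362]
ee_rot: [[0.981, -0.196, 0.004], [-0.196, -0.981, 0.005], [0.002, -0.006, -1.0]]
wrist_force: [-3.1, 11.6, -2.1]
gripper_width: 0.232
gripper_force: 5.6
```

Run:
```python
from h import *
for i in range(2):
    p=imaging.capture("wrist")
    for k,z in dict(brace_hinge=.02,brace_knob=.045,shackle_bow=.032).items():
        o=models.place_of(p,k)[0]; print(k,np.round(onz(p,o["at"],z),4)[:2],np.round(np.array(o["at"])*[640,400],1))
    print(r.sense()["wrist_force"],r.sense()["moment"],r.sense()["tcp_pos"])
```

```text
brace_hinge [0.5854 0.1231] [310.2  94.9]
brace_knob [0.4939 0.1378] [316.3 260. ]
shackle_bow [0.5387 0.0854] [390.5 164.7]
[-3.02793409 11.31809432 -2.12587281] [3.42467293 0.88719538 0.01235194] [0.49897195 0.13349984 0.03613899]
brace_hinge [0.5853 0.1229] [310.7  94.9]
brace_knob [0.4954 0.1364] [318.1 257.4]
shackle_bow [0.5388 0.0843] [392.3 164.1]
[-2.73882337 11.7323652  -2.40366295] [3.44058851 0.91639131 0.02119141] [0.49897535 0.13352992 0.03614628]
```

Call:
apply_moves --moves '[[[0, -0.0035, 0], 0], [[0, -0.003, 0], 0], [[0, 0, 0], 0]]'

```text
time_s: 13.3
tcp_pos: [0.4995, 0.1369, 0.0361]
ee_rot: [[0.981, -0.195, 0.0], [-0.195, -0.981, -0.0], [0.0, 0.0, -1.0]]
wrist_force: [1.1, -0.3, 0.3]
gripper_width: 0.227
gripper_force: 0.0
```

Call:
apply_moves --moves '[[[0, 0, -0.01], 0], [[0, 0, -0.025], 0], [[0, 0, -0.025], 0], [[0, 0, -0.025], 0], [[-0.004, 0.014, 0], 0]]'

```text
time_s: 13.72
tcp_pos: [0.4973, 0.126, 0.127]
ee_rot: [[0.981, -0.193, 0.012], [-0.193, -0.981, 0.005], [0.011, -0.007, -1.0]]
wrist_force: [0.5, 0.5, 0.4]
gripper_width: 0.233
gripper_force: 0.0
```

Call:
apply_moves --moves '[[[-0.008, 0.027, 0], 0], [[-0.008, 0.027, 0], 0], [[0, 0, 0], 7], [[0, 0, 0], 7], [[0, 0, 0], 7]]' --hand 0.05

```text
time_s: 14.13
tcp_pos: [0.4659, 0.0727, 0.1217]
ee_rot: [[0.841, -0.541, 0.0], [-0.541, -0.841, 0.0], [0.0, -0.0, -1.0]]
wrist_force: [-0.4, -0.4, -0.5]
gripper_width: 0.516
gripper_force: 0.0
```

Call:
apply_moves --moves '[[[0, 0, 0], 7], [[0, 0, 0], 7], [[0, 0, 0], 2.5], [[0, 0, 0], 0]]'

```text
time_s: 14.47
tcp_pos: [0.466, 0.0732, 0.1214]
ee_rot: [[0.658, -0.753, -0.0], [-0.753, -0.658, -0.0], [0.0, 0.0, -1.0]]
wrist_force: [-0.0, -0.2, 0.4]
gripper_width: 0.571
gripper_force: 0.0
```

```bash
python3 b.py w6
```

```text
[0.51985684 0.01162884 0.2831994 ] [[-0.75 -0.63 -0.19]
 [-0.66  0.72  0.22]
 [-0.    0.29 -0.96]]
rest 0.26 [0.4501 0.0876] [325.1 208.8]
brace_hinge 0.83 [0.5852 0.1243] [186.2 152.7]
brace_knob 0.83 [0.4958 0.1378] [249.6 234.4]
lock 0.74 [0.4641 0.0753] [322.7 197.6]
lock 0.68 [ 0.5047 -0.0483] [384.   59.5]
dial_pointer 0.73 [0.4496 0.0915] [323.  237.7]
shackle_bow 0.73 [0.5366 0.0846] [252.4 157.1]
shackle_bow 0.72 [0.4947 0.1444] [249.6 234.1]
jar 0.82 [0.4076 0.2124] [281.4 308.4]
gauge 0.61 [0.6739 0.0853] [137.4  51. ]
pliers 0.56 [ 0.5051 -0.0539] [383.7  57.3]
pliers 0.5 [0.675  0.0815] [138.6  46.6]
{'time_s': np.float64(15.017), 'joints': array([ 2.8792e+01,  1.3429e+01, -2.8630e+01,  1.0000e-03, -4.7948e+01,
        1.2417e+01]), 'tcp_pos': array([0.466, 0.074, 0.121]), 'ee_rot': array([[ 0.659, -0.752, -0.   ],
       [-0.752, -0.659, -0.   ],
       [-0.   ,  0.   , -1.   ]]), 'wrist_force': array([ 0.201,  0.507, -0.305]), 'gripper_width': np.float64(0.574)}
```

View pics/w6.png

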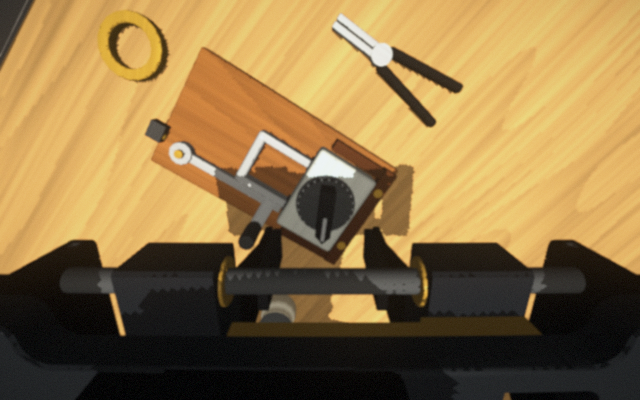

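Run:
```python
from h import *
p=imaging.capture("wrist"); s=r.sense(); R=np.array(s["ee_rot"]); c=np.array([s["tcp_pos"][0],s["tcp_pos"][1],.071])
for d in (.019,0,-.019,-.025): print(d,proj(p,c+R[:,0]*d))
o=models.cut_out(p,"dial"); print([ (x["confidence"],np.array(x["extent"])*[640,400,640,400]) for x in o])
g=p["frame"][150:280,250:400]; cv2.imwrite("pics/c6.png",cv2.resize(g,None,fx=4,fy=4,interpolation=cv2.INTER_CUBIC))
for k in ("dial_grip","dial_pointer"):
    for x in models.place_of(p,k)[:2]: print(k,x["confidence"],onz(p,x["at"],.061))
```

```text
0.019 [[322.58857847 190.9118267 ]]
0 [[322.59492249 214.51195103]]
-0.019 [[322.60085762 236.96002713]]
-0.025 [[322.60265213 243.8204584 ]]
[(0.84, array([299.328, 174.2  ,  54.4  ,  66.92 ])), (0.27, array([234.688, 129.08 , 144.576, 120.08 ]))]
dial_grip 0.56 [0.46732694 0.07240521 0.061     ]
dial_grip 0.17 [0.64201834 0.067793   0.061     ]
dial_pointer 0.59 [0.44937674 0.09152647 0.061     ]
```

View pics/c6.png

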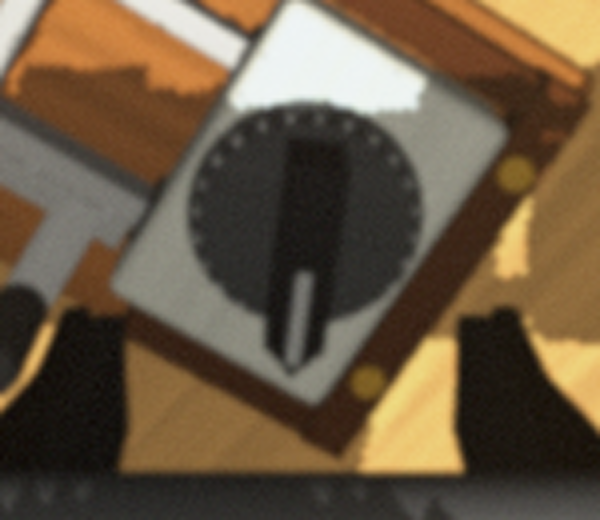

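Call:
apply_moves --moves '[[[0.0015, 0.003, 0.01], 0], [[0, 0, 0.014], 7], [[0, 0, 0.014], 0], [[0, 0, 0.014], 0], [[0, 0, 0.0145], 0]]'

```text
time_s: 15.63
tcp_pos: [0.4653, 0.0709, 0.0541]
ee_rot: [[0.562, -0.827, 0.001], [-0.827, -0.562, 0.0], [0.0, -0.001, -1.0]]
wrist_force: [0.5, 0.7, -0.1]
gripper_width: 0.579
gripper_force: 0.0
```

Call:
apply_moves --moves '[[[0, 0, 0], 0], [[0, 0, 0], 0], [[0, 0, 0], 0], [[0, 0, 0], 0], [[0, 0, 0], 0]]' --hand 0.02

```text
time_s: 16.05
tcp_pos: [0.4657, 0.0711, 0.0554]
ee_rot: [[0.562, -0.827, 0.002], [-0.827, -0.562, 0.001], [0.0, -0.002, -1.0]]
wrist_force: [0.8, -0.5, -0.5]
gripper_width: 0.288
gripper_force: 0.0
```

Call:
apply_moves --moves '[[[0, 0, 0], 0], [[0, 0, 0], 0], [[0, 0, 0], 0], [[0, 0, 0], 0], [[0, 0, 0], 0]]' --hand 0.0

```text
time_s: 16.47
tcp_pos: [0.465, 0.0708, 0.0548]
ee_rot: [[0.562, -0.827, -0.0], [-0.827, -0.562, -0.0], [0.0, 0.0, -1.0]]
wrist_force: [-1.5, 0.0, 3.6]
gripper_width: 0.135
gripper_force: 30.0
```

Call:
apply_moves --moves '[[[0, 0, 0], 5], [[0, 0, 0], 5], [[0, 0, 0], 5], [[0, 0, 0], 5], [[0, 0, 0], 5]]'

```text
time_s: 16.88
tcp_pos: [0.4644, 0.0706, 0.0548]
ee_rot: [[0.156, -0.988, -0.001], [-0.988, -0.156, -0.001], [0.0, 0.002, -1.0]]
wrist_force: [-3.4, 0.7, 5.1]
gripper_width: 0.133
gripper_force: 30.0
```

Call:
apply_moves --moves '[[[0, 0, 0], 5], [[0, 0, 0], 5], [[0, 0, 0], 5], [[0, 0, 0], 5], [[0, 0, 0], 5]]'

```text
time_s: 17.3
tcp_pos: [0.4636, 0.0706, 0.0548]
ee_rot: [[-0.276, -0.961, -0.003], [-0.961, 0.276, -0.001], [0.002, 0.003, -1.0]]
wrist_force: [-7.2, 3.3, 9.2]
gripper_width: 0.136
gripper_force: 30.0
```

Run:
```python
from h import *
s=r.sense(); print({k:np.round(s[k],3) for k in ("time_s","joints","tcp_pos","ee_rot","wrist_force","moment","gripper_width")})
```

```text
{'time_s': np.float64(17.3), 'joints': array([ 28.557,  18.97 , -33.253,  -0.069, -37.949, -44.548]), 'tcp_pos': array([0.464, 0.071, 0.055]), 'ee_rot': array([[-0.276, -0.961, -0.003],
       [-0.961,  0.276, -0.001],
       [ 0.002,  0.003, -1.   ]]), 'wrist_force': array([-7.245,  3.303,  9.199]), 'moment': array([0.923, 1.913, 0.155]), 'gripper_width': np.float64(0.136)}
```

Call:
apply_moves --moves '[[[-0.0004, 0.0024, -0.001], 0], [[0, 0, 0], 5], [[0, 0, 0], 5], [[0, 0, 0], 5], [[0, 0, 0], 5]]'

```text
time_s: 17.72
tcp_pos: [0.4621, 0.0714, 0.055]
ee_rot: [[-0.587, -0.809, -0.002], [-0.809, 0.587, -0.001], [0.002, 0.001, -1.0]]
wrist_force: [-1.0, -1.0, -1.4]
gripper_width: 0.133
gripper_force: 30.0
```

Call:
apply_moves --moves '[[[0, 0, 0], 5], [[0, 0, 0], 5], [[0, 0, 0], 5], [[0, 0, 0], 5], [[0, 0, 0], 0]]'

```text
time_s: 18.13
tcp_pos: [0.4619, 0.0717, 0.055]
ee_rot: [[-0.827, -0.562, -0.002], [-0.562, 0.827, -0.001], [0.002, 0.001, -1.0]]
wrist_force: [-0.8, -1.2, -1.2]
gripper_width: 0.132
gripper_force: 30.0
```

Run:
```python
from h import *
s=r.sense(); print({k:np.round(s[k],3) for k in ("time_s","joints","tcp_pos","ee_rot","wrist_force","moment","gripper_width")})
R=np.array(s["ee_rot"]); print(np.degrees(np.arctan2(-R[1,0],-R[0,0])))
```

```text
{'time_s': np.float64(18.133), 'joints': array([ 2.8792e+01,  1.8809e+01, -3.3496e+01, -4.3000e-02, -3.7815e+01,
       -8.4593e+01]), 'tcp_pos': array([0.462, 0.072, 0.055]), 'ee_rot': array([[-0.827, -0.562, -0.002],
       [-0.562,  0.827, -0.001],
       [ 0.002,  0.001, -1.   ]]), 'wrist_force': array([-0.753, -1.218, -1.191]), 'moment': array([-0.075,  0.218,  0.037]), 'gripper_width': np.float64(0.132)}
34.1647453959539
```

Call:
apply_moves --moves '[[[0, 0, 0], 5], [[0, 0, 0], 5], [[0, 0, 0], 5], [[0, 0, 0], 3], [[0, 0, 0], 0]]'

```text
time_s: 18.55
tcp_pos: [0.4625, 0.0716, 0.0551]
ee_rot: [[-0.96, -0.281, -0.001], [-0.281, 0.96, -0.0], [0.001, -0.0, -1.0]]
wrist_force: [0.2, -0.3, -2.1]
gripper_width: 0.132
gripper_force: 30.0
```

Call:
apply_moves --moves '[[[0, 0, 0], 2], [[0, 0, 0], 2], [[0, 0, 0], 0]]'

```text
time_s: 18.8
tcp_pos: [0.4628, 0.0717, 0.0552]
ee_rot: [[-0.977, -0.214, -0.0], [-0.214, 0.977, -0.0], [0.0, -0.0, -1.0]]
wrist_force: [-0.3, -0.6, -2.5]
gripper_width: 0.133
gripper_force: 30.0
```

```bash
cat > s.py <<'E'
from h import *
s=r.sense(); print({k:np.round(s[k],3) for k in ("time_s","tcp_pos","wrist_force","moment","gripper_width","gripper_force")})
R=np.array(s["ee_rot"]); print("thx+180",np.degrees(np.arctan2(-R[1,0],-R[0,0])))
for c in ("scene","top"):
    p=imaging.capture(c)
    for k,z in dict(shackle_bow=.032,brace_hinge=.02).items():
        for o in models.place_of(p,k)[:2]: print(c,k,o["confidence"],np.round(onz(p,o["at"],z),4)[:2])
E
python3 s.py
```

```text
{'time_s': np.float64(18.8), 'tcp_pos': array([0.463, 0.072, 0.055]), 'wrist_force': array([-0.263, -0.63 , -2.452]), 'moment': array([-0.017,  0.035, -0.022]), 'gripper_width': np.float64(0.133), 'gripper_force': np.float64(29.992)}
thx+180 12.347799494561874
scene shackle_bow 0.6 [0.5481 0.0871]
scene brace_hinge 0.71 [ 0.427  -0.5046]
scene brace_hinge 0.49 [0.5926 0.1192]
top brace_hinge 0.37 [0.4613 0.0714]
```

Call:
apply_moves --moves '[[[0, 0, 0], 1.5], [[0, 0, 0], 1.5], [[0, 0, 0], 0]]'

```text
time_s: 19.35
tcp_pos: [0.4629, 0.0719, 0.0555]
ee_rot: [[-0.987, -0.16, -0.0], [-0.16, 0.987, -0.0], [0.0, 0.0, -1.0]]
wrist_force: [0.5, -0.5, -1.6]
gripper_width: 0.131
gripper_force: 30.0
```

Call:
apply_moves --moves '[[[0, 0, 0], 1.5], [[0, 0, 0], 0], [[0, 0, 0], 0]]'

```text
time_s: 19.6
tcp_pos: [0.463, 0.0719, 0.0556]
ee_rot: [[-0.991, -0.135, 0.0], [-0.135, 0.991, 0.0], [-0.0, 0.0, -1.0]]
wrist_force: [-0.2, -0.5, -1.8]
gripper_width: 0.134
gripper_force: 30.0
```

```bash
python3 s.py
```

```text
{'time_s': np.float64(19.6), 'tcp_pos': array([0.463, 0.072, 0.056]), 'wrist_force': array([-0.218, -0.497, -1.788]), 'moment': array([ 0.021, -0.034,  0.015]), 'gripper_width': np.float64(0.134), 'gripper_force': np.float64(29.992)}
thx+180 7.778322721794647
scene shackle_bow 0.73 [0.5501 0.085 ]
scene brace_hinge 0.6 [0.5846 0.1185]
scene brace_hinge 0.22 [0.4256 0.2099]
```

Call:
apply_moves --moves '[[[0, 0, 0], 1.5], [[0, 0, 0], 0], [[0, 0, 0], 0]]'

```text
time_s: 20.15
tcp_pos: [0.463, 0.0719, 0.0556]
ee_rot: [[-0.994, -0.109, 0.0], [-0.109, 0.994, 0.0], [-0.0, 0.0, -1.0]]
wrist_force: [-0.5, -0.3, -3.2]
gripper_width: 0.132
gripper_force: 30.0
```

```bash
python3 s.py | head -2
```

```text
{'time_s': np.float64(20.15), 'tcp_pos': array([0.463, 0.072, 0.056]), 'wrist_force': array([-0.46 , -0.253, -3.18 ]), 'moment': array([ 0.068, -0.083,  0.047]), 'gripper_width': np.float64(0.132), 'gripper_force': np.float64(29.991)}
thx+180 6.243058770064131
```

Call:
apply_moves --moves '[[[0, 0, 0], 1.5], [[0, 0, 0], 0], [[0, 0, 0], 0]]'

```text
time_s: 20.7
tcp_pos: [0.4628, 0.0718, 0.0555]
ee_rot: [[-0.997, -0.083, -0.0], [-0.083, 0.997, -0.0], [0.0, -0.0, -1.0]]
wrist_force: [0.5, -0.3, -2.3]
gripper_width: 0.132
gripper_force: 30.0
```

```bash
python3 s.py
```

```text
{'time_s': np.float64(20.7), 'tcp_pos': array([0.463, 0.072, 0.056]), 'wrist_force': array([ 0.531, -0.271, -2.347]), 'moment': array([0.017, 0.039, 0.042]), 'gripper_width': np.float64(0.132), 'gripper_force': np.float64(29.993)}
thx+180 4.736100687630188
scene shackle_bow 0.72 [0.5488 0.0909]
scene brace_hinge 0.69 [0.5949 0.1184]
top brace_hinge 0.72 [ 0.4945 -0.0587]
```

Run:
```python
from h import *
p=imaging.capture("scene"); a=p["frame"][130:250,310:440]
w=imaging.capture("wrist")["frame"]
b=cv2.resize(a,(520,480),interpolation=cv2.INTER_CUBIC); cv2.imwrite("pics/s1.png",np.hstack([b[:400],cv2.resize(w,(280,175))if 0 else np.vstack([cv2.resize(w,(280,175)),np.zeros((225,280,3),np.uint8)])]))
```

```text
(no output)
```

View pics/s1.png

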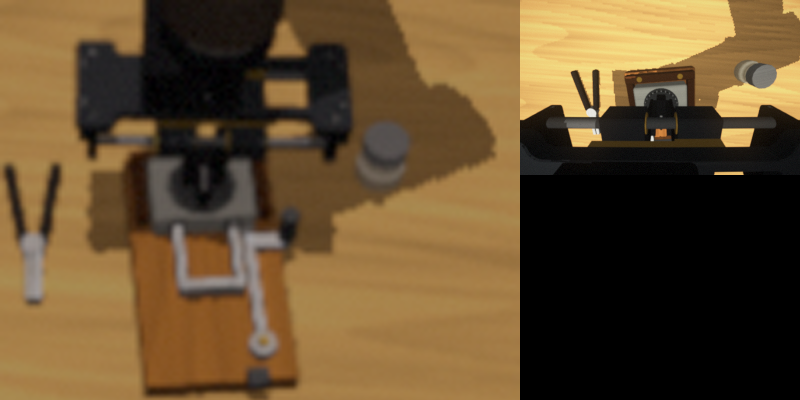

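Run:
```python
from h import *
p=imaging.capture("scene"); c=np.array([.463,.0718])
for a in (.1,.13):
  u=np.array([np.cos(a),np.sin(a)])
  for n,d,z in [("hingeL",.13,.02),("bodyfront",.028,.044),("in0",.070,.039),("in7",.077,.039),("out0",.078,.039),("out7",.085,.039),("out0low",.078,.025),("out7low",.085,.025),("restend",.155,.02)]:
    q=proj(p,np.r_[c+u*d,z])[0]; print(a,n,np.round((q-[310,130])*4,0))
o=models.cut_out(p,"shackle")
for x in o[:2]: print(x["confidence"],(np.array(x["extent"])*[640,400,640,400]-[310,130,0,0])*4)
```

```text
0.1 hingeL [206. 347.]
0.1 bodyfront [202. 211.]
0.1 in0 [204. 263.]
0.1 in7 [204. 271.]
0.1 out0 [204. 272.]
0.1 out7 [205. 280.]
0.1 out0low [203. 282.]
0.1 out7low [204. 290.]
0.1 restend [207. 378.]
0.13 hingeL [211. 347.]
0.13 bodyfront [203. 211.]
0.13 in0 [207. 263.]
0.13 in7 [208. 271.]
0.13 out0 [208. 272.]
0.13 out7 [208. 280.]
0.13 out0low [206. 282.]
0.13 out7low [207. 290.]
0.13 restend [214. 378.]
0.69 [164.416 236.     77.568  60.   ]
0.56 [618.816 394.4   125.184 127.2  ]
```

Run:
```python
from h import *
a=cv2.imread("pics/scene0.png").astype(int); b=imaging.capture("scene")["frame"].astype(int)
for r_ in range(190,210): print(r_,a[r_,357:368].mean(0).astype(int),b[r_,357:368].mean(0).astype(int))
```

```text
190 [ 34  81 130] [ 34  71 112]
191 [ 35  81 130] [ 36  80 127]
192 [ 35  81 130] [ 37  84 134]
193 [ 36  81 130] [ 37  84 134]
194 [ 36  81 130] [ 37  84 134]
195 [ 36  81 129] [ 38  85 135]
196 [ 56  88 129] [ 38  84 135]
197 [109 119 138] [ 38  84 134]
198 [132 136 144] [ 52  89 136]
199 [108 111 117] [104 118 143]
200 [59 61 67] [134 140 150]
201 [37 50 72] [117 121 128]
202 [ 28  66 109] [70 72 78]
203 [ 33  80 130] [43 52 68]
204 [ 33  81 132] [30 61 98]
205 [ 33  82 132] [ 32  77 126]
206 [ 33  81 132] [ 34  84 136]
207 [ 33  82 132] [ 34  85 137]
208 [ 32  81 132] [ 35  85 137]
209 [ 33  82 133] [ 35  85 137]
```

Call:
apply_moves --moves '[[[0, 0, 0], 0], [[0, 0, 0], 0], [[0, 0, 0], 0], [[0, 0, 0], 0], [[0, 0, -0.005], 0]]' --hand 0.04

```text
time_s: 21.67
tcp_pos: [0.4626, 0.0717, 0.0602]
ee_rot: [[-0.997, -0.082, -0.001], [-0.082, 0.997, -0.0], [0.001, -0.0, -1.0]]
wrist_force: [-0.2, 0.1, -0.4]
gripper_width: 0.414
gripper_force: 0.0
```

Call:
apply_moves --moves '[[[0, 0, -0.03], 0], [[0, 0, -0.03], 0], [[-0.0274, 0.0015, 0], 0], [[-0.0274, 0.0015, 0], 0], [[-0.0274, 0.0015, 0], 0]]'

```text
time_s: 22.08
tcp_pos: [0.5459, 0.0835, 0.1224]
ee_rot: [[-0.997, -0.082, 0.003], [-0.082, 0.997, 0.001], [-0.003, 0.001, -1.0]]
wrist_force: [-0.2, 1.0, -0.2]
gripper_width: 0.462
gripper_force: 0.0
```

Call:
apply_moves --moves '[[[0, 0, 0], -7], [[0, 0, 0], -7], [[0, 0, 0], -7], [[0, 0, 0], -7], [[0, 0, 0], -7]]'

```text
time_s: 22.5
tcp_pos: [0.5446, 0.0831, 0.1209]
ee_rot: [[-0.766, -0.643, 0.0], [-0.643, 0.766, 0.0], [-0.0, -0.0, -1.0]]
wrist_force: [-0.5, -0.9, -0.3]
gripper_width: 0.459
gripper_force: 0.0
```

Call:
apply_moves --moves '[[[0, 0, 0], -7], [[0, 0, 0], -7], [[0, 0, 0], -7], [[0, 0, 0], -7], [[0, 0, 0], -7]]'

```text
time_s: 22.92
tcp_pos: [0.5446, 0.0831, 0.121]
ee_rot: [[-0.258, -0.966, 0.001], [-0.966, 0.258, 0.0], [-0.0, -0.0, -1.0]]
wrist_force: [-0.5, 0.7, 0.3]
gripper_width: 0.458
gripper_force: 0.0
```

Call:
apply_moves --moves '[[[0, 0, 0], -7], [[0, 0, 0], -7], [[0, 0, 0], -6], [[0, 0, 0], 0], [[0, 0, 0], 0]]'

```text
time_s: 23.33
tcp_pos: [0.5445, 0.0831, 0.1209]
ee_rot: [[0.079, -0.997, 0.0], [-0.997, -0.079, 0.0], [-0.0, -0.0, -1.0]]
wrist_force: [-0.3, -0.4, 0.2]
gripper_width: 0.462
gripper_force: 0.0
```

```bash
python3 b.py w7
python3 - <<'E'
from h import *
p=imaging.capture("wrist"); s=r.sense(); R=np.array(s["ee_rot"]); c=np.array([s["tcp_pos"][0],s["tcp_pos"][1],.039])
for d,e in ((0,.0),(.0175,0),(-.0175,0),(0,.004),(0,-.004)): print(d,e,proj(p,c+R[:,0]*d+R[:,1]*e))
E
```

```text
[0.55136177 0.00173245 0.2826671 ] [[-1.   -0.08 -0.02]
 [-0.08  0.95  0.29]
 [-0.    0.3  -0.96]]
brace_hinge 0.97 [0.586  0.1248] [277.4 232. ]
lock 0.91 [0.4657 0.0704] [408.4 187.9]
dial_grip 0.59 [0.4688 0.0729] [418.4 204.7]
dial_pointer 0.9 [0.489  0.0763] [392.8 206.9]
gauge 0.65 [0.6748 0.0851] [192.8 180.7]
pliers 0.86 [ 0.5047 -0.054 ] [380.9  41.7]
pliers 0.55 [0.6744 0.0851] [193.2 180.7]
{'time_s': np.float64(23.883), 'joints': array([ 2.5545e+01,  2.0438e+01, -1.8124e+01, -2.0000e-03, -5.1440e+01,
       -2.0858e+01]), 'tcp_pos': array([0.544, 0.083, 0.121]), 'ee_rot': array([[ 0.082, -0.997, -0.   ],
       [-0.997, -0.082,  0.   ],
       [-0.   ,  0.   , -1.   ]]), 'wrist_force': array([ 1.121,  0.734, -0.903]), 'gripper_width': np.float64(0.462)}
0 0.0 [[322.98847248 201.14463872]]
0.0175 0 [[322.99029158 181.7747919 ]]
-0.0175 0 [[322.98659123 219.7469293 ]]
0 0.004 [[327.56338983 201.14292662]]
0 -0.004 [[318.41369835 201.14628034]]
```

View pics/w7.png

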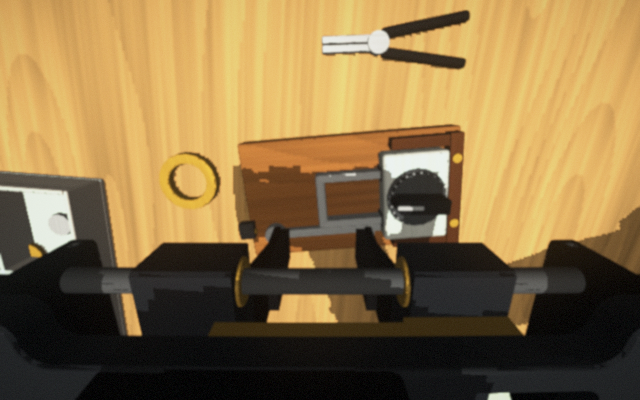

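Call:
apply_moves --moves '[[[0, 0, 0.0195], 0], [[0, 0, 0.0195], 0], [[0, 0, 0.0195], 0], [[0, 0, 0.0195], 0], [[0, 0, 0.0195], 0]]'

```text
time_s: 24.35
tcp_pos: [0.5446, 0.0832, 0.0223]
ee_rot: [[0.082, -0.997, 0.001], [-0.997, -0.082, 0.0], [-0.0, -0.001, -1.0]]
wrist_force: [-0.3, -0.4, 0.5]
gripper_width: 0.455
gripper_force: 0.0
```

Call:
apply_moves --moves '[[[0, 0, 0], 0], [[0, 0, 0], 0], [[0, 0, 0], 0], [[0, 0, 0], 0], [[0, 0, 0], 0]]' --hand 0.0

```text
time_s: 24.77
tcp_pos: [0.5446, 0.0831, 0.0235]
ee_rot: [[0.082, -0.997, 0.001], [-0.997, -0.082, 0.0], [-0.0, -0.001, -1.0]]
wrist_force: [0.6, -0.3, -0.2]
gripper_width: 0.166
gripper_force: 0.0
```

Call:
apply_moves --moves '[[[0, 0, 0], 0], [[0, 0, 0], 0], [[0, 0, 0], 0]]'

```text
time_s: 25.02
tcp_pos: [0.5447, 0.0828, 0.0234]
ee_rot: [[0.083, -0.997, 0.001], [-0.997, -0.083, -0.0], [0.0, -0.0, -1.0]]
wrist_force: [1.8, -2.4, 0.7]
gripper_width: 0.091
gripper_force: 29.5
```

Call:
apply_moves --moves '[[[0, -0.002, 0], 0], [[0, -0.002, 0], 0], [[0, -0.002, 0], 0], [[0, -0.002, 0], 0], [[0, 0, 0], 0]]'

```text
time_s: 25.43
tcp_pos: [0.5527, 0.0838, 0.0231]
ee_rot: [[0.082, -0.997, -0.0], [-0.997, -0.082, -0.0], [0.0, 0.0, -1.0]]
wrist_force: [-0.3, -1.9, 2.4]
gripper_width: 0.097
gripper_force: 29.5
```

Call:
apply_moves --moves '[[[0, -0.002, 0], 0], [[0, -0.002, 0], 0], [[0, -0.001, 0], 0], [[0, 0, 0], 0]]'

```text
time_s: 25.77
tcp_pos: [0.5573, 0.0842, 0.0228]
ee_rot: [[0.082, -0.997, -0.001], [-0.997, -0.082, -0.0], [0.0, 0.001, -1.0]]
wrist_force: [-0.9, -0.2, 2.7]
gripper_width: 0.09
gripper_force: 29.5
```

Call:
apply_moves --moves '[[[0, -0.001, 0], 0], [[0, -0.001, 0], 0], [[0, 0, 0], 0]]'

```text
time_s: 26.02
tcp_pos: [0.5575, 0.0839, 0.0223]
ee_rot: [[0.081, -0.997, -0.004], [-0.997, -0.081, -0.001], [0.001, 0.005, -1.0]]
wrist_force: [-5.9, -0.5, 2.7]
gripper_width: 0.092
gripper_force: 29.5
```

Call:
apply_moves --moves '[[[0, -0.001, 0], 0], [[0, -0.001, 0], 0], [[0, 0, 0], 0]]'

```text
time_s: 26.27
tcp_pos: [0.5576, 0.0838, 0.0217]
ee_rot: [[0.08, -0.997, -0.008], [-0.997, -0.08, -0.002], [0.001, 0.008, -1.0]]
wrist_force: [-8.9, 1.6, 3.0]
gripper_width: 0.094
gripper_force: 29.5
```

```bash
python3 b.py w8; python3 s.py
```

```text
[0.5659056  0.00270893 0.18359805] [[-1.   -0.07 -0.03]
 [-0.08  0.95  0.29]
 [ 0.01  0.29 -0.96]]
lock 0.95 [0.4647 0.0734] [474.5 237.3]
dial_grip 0.9 [0.4654 0.0738] [514.9 274.6]
dial_pointer 0.67 [0.4892 0.0745] [467.1 273. ]
shackle_bow 0.68 [0.5576 0.0844] [323.3 252.9]
jar 0.7 [0.4098 0.2127] [486.6 382.6]
gauge 0.56 [0.6759 0.0835] [147.4 216.1]
pliers 0.56 [ 0.5033 -0.0537] [440.3   8.2]
{'time_s': np.float64(26.817), 'joints': array([ 24.952,  29.167, -21.315,  -0.16 , -39.981, -20.211]), 'tcp_pos': array([0.558, 0.084, 0.022]), 'ee_rot': array([[ 0.081, -0.997, -0.008],
       [-0.997, -0.081, -0.002],
       [ 0.001,  0.008, -1.   ]]), 'wrist_force': array([-7.943,  1.075,  3.418]), 'gripper_width': np.float64(0.089)}
{'time_s': np.float64(26.817), 'tcp_pos': array([0.558, 0.084, 0.022]), 'wrist_force': array([-7.943,  1.075,  3.418]), 'moment': array([0.555, 2.53 , 0.311]), 'gripper_width': np.float64(0.089), 'gripper_force': np.float64(29.461)}
thx+180 94.61910375393069
top brace_hinge 0.25 [0.4704 0.0803]
```

Call:
apply_moves --moves '[[[0, 0.0018, 0], 0], [[0, 0, 0], 0], [[0, 0, 0], 0]]'

```text
time_s: 27.37
tcp_pos: [0.5575, 0.0838, 0.0221]
ee_rot: [[0.081, -0.997, -0.005], [-0.997, -0.081, -0.001], [0.001, 0.005, -1.0]]
wrist_force: [-6.4, -0.7, 1.3]
gripper_width: 0.091
gripper_force: 29.5
```

Call:
apply_moves --moves '[[[0, 0, 0], 0], [[0, 0, 0], 0], [[0, 0, 0], 0], [[0, 0, -0.005], 0], [[0, 0, -0.03], 0]]' --hand 0.035

```text
time_s: 27.78
tcp_pos: [0.5573, 0.0834, 0.0544]
ee_rot: [[0.08, -0.997, -0.008], [-0.997, -0.08, -0.003], [0.002, 0.008, -1.0]]
wrist_force: [0.4, 0.9, -1.1]
gripper_width: 0.363
gripper_force: 0.0
```

Call:
apply_moves --moves '[[[0, 0, -0.03], 0], [[0, 0, -0.033], 0], [[0.0013, 0.0295, 0], 0], [[0.0013, 0.0295, 0], 0], [[0.0013, 0.0295, 0], 0]]'

```text
time_s: 28.2
tcp_pos: [0.4722, 0.0735, 0.1223]
ee_rot: [[0.081, -0.997, 0.004], [-0.997, -0.081, 0.002], [-0.002, -0.004, -1.0]]
wrist_force: [-0.9, -0.1, 0.6]
gripper_width: 0.402
gripper_force: 0.0
```

Call:
apply_moves --moves '[[[0, 0, 0], -7], [[0, 0, 0], -7], [[0, 0, 0], -7], [[0, 0, 0], -7], [[0, 0, 0], -7]]'

```text
time_s: 28.62
tcp_pos: [0.4729, 0.0736, 0.1221]
ee_rot: [[0.643, -0.766, 0.003], [-0.766, -0.643, 0.001], [0.001, -0.003, -1.0]]
wrist_force: [0.3, -0.4, 0.2]
gripper_width: 0.4
gripper_force: 0.0
```

Call:
apply_moves --moves '[[[0, 0, 0], -7], [[0, 0, 0], -7], [[0, 0, 0], -7], [[0, 0, 0], -7], [[0, 0, 0], -7]]'

```text
time_s: 29.03
tcp_pos: [0.4729, 0.0736, 0.122]
ee_rot: [[0.966, -0.258, 0.003], [-0.258, -0.966, 0.001], [0.003, -0.002, -1.0]]
wrist_force: [-0.4, -0.3, -0.4]
gripper_width: 0.399
gripper_force: 0.0
```

Call:
apply_moves --moves '[[[0, 0, 0], -7], [[0, 0, 0], -7], [[0, 0, 0], -7], [[0, 0, 0], 0], [[0, 0, 0], 0]]'

```text
time_s: 29.45
tcp_pos: [0.4725, 0.0735, 0.1217]
ee_rot: [[0.995, 0.096, 0.002], [0.096, -0.995, 0.001], [0.002, -0.001, -1.0]]
wrist_force: [0.1, -0.6, -0.2]
gripper_width: 0.403
gripper_force: 0.0
```

```bash
python3 b.py w9
python3 - <<'E'
from h import *
p=imaging.capture("wrist"); s=r.sense(); R=np.array(s["ee_rot"]); c=np.array([s["tcp_pos"][0],s["tcp_pos"][1],.071])
for d in (.02,0,-.019): print(d,(proj(p,c+R[:,0]*d)-[240,60])*4)
for d in (.089,): print(d,(proj(p,c+R[:,0]*d-[0,0,.032])-[240,60])*4)
cv2.imwrite("pics/c9.png",cv2.resize(p["frame"][60:210,240:430],None,fx=4,fy=4,interpolation=cv2.INTER_CUBIC))
E
```

```text
[0.55343626 0.08065441 0.28362587] [[ 0.1  -0.95 -0.29]
 [-1.   -0.09 -0.03]
 [-0.    0.29 -0.96]]
brace_hinge 0.95 [0.5828 0.1236] [274.5  63. ]
lock 0.77 [0.4654 0.0752] [319.4 201.9]
lock 0.35 [ 0.5097 -0.0423] [451.4 167.9]
dial_grip 0.56 [0.4649 0.0769] [316.8 218.3]
dial_pointer 0.69 [0.4872 0.075 ] [321.7 192.4]
dial_pointer 0.24 [0.5792 0.1178] [273.2  61.4]
shackle_bow 0.82 [0.558  0.0861] [316.4  98.3]
gauge 0.48 [0.4704 0.0727] [322.5 191.1]
pliers 0.86 [ 0.5063 -0.0535] [453.2 168.2]
{'time_s': np.float64(30.0), 'joints': array([ 2.8379e+01,  1.3900e+01, -2.7958e+01,  1.0000e-03, -4.8142e+01,
        6.7306e+01]), 'tcp_pos': array([0.472, 0.073, 0.121]), 'ee_rot': array([[ 0.995,  0.099,  0.   ],
       [ 0.099, -0.995, -0.   ],
       [ 0.   ,  0.   , -1.   ]]), 'wrist_force': array([-0.242,  0.553, -0.054]), 'gripper_width': np.float64(0.403)}
0.02 [[327.01170881 518.49739647]]
0 [[327.13669825 618.06133569]]
-0.019 [[327.24993305 707.92284342]]
0.089 [[326.91714208 137.15773388]]
```

View pics/c9.png

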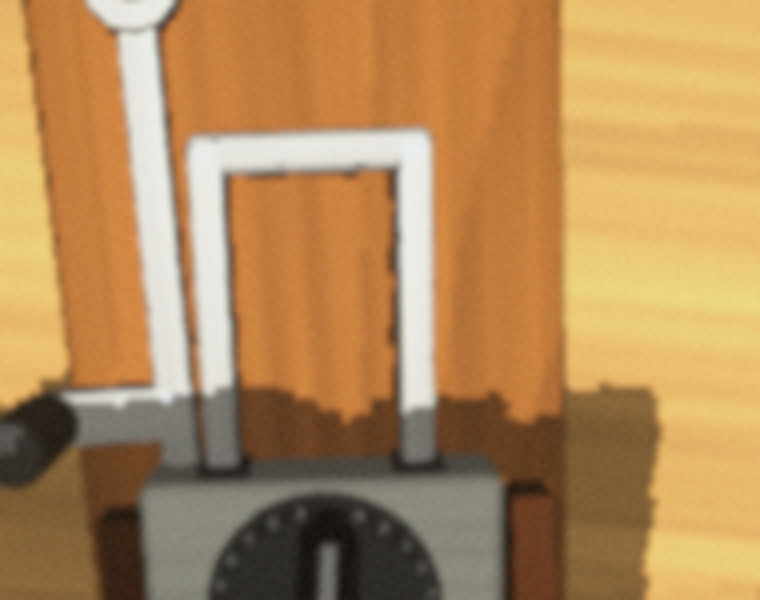

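Call:
apply_moves --moves '[[[-0.001, 0, 0.0133], 0], [[0, 0, 0.0133], 0], [[0, 0, 0.0133], 0], [[0, 0, 0.0133], 0], [[0, 0, 0.0133], 0]]'

```text
time_s: 30.47
tcp_pos: [0.4708, 0.0732, 0.054]
ee_rot: [[0.995, 0.099, 0.0], [0.099, -0.995, 0.0], [0.0, -0.0, -1.0]]
wrist_force: [1.1, 0.1, -0.1]
gripper_width: 0.402
gripper_force: 0.0
```

Call:
apply_moves --moves '[[[0, 0, 0], 0], [[0, 0, 0], 0], [[0, 0, 0], 0], [[0, 0, 0], 0], [[0, 0, 0], 0]]' --hand 0.0

```text
time_s: 30.88
tcp_pos: [0.4714, 0.0735, 0.0555]
ee_rot: [[0.995, 0.099, 0.002], [0.099, -0.995, 0.001], [0.002, -0.001, -1.0]]
wrist_force: [0.3, -0.2, 1.3]
gripper_width: 0.129
gripper_force: 29.9
```

Call:
apply_moves --moves '[[[0, 0, 0], 0], [[0, 0, 0], 0], [[0, 0, 0], 0]]'

```text
time_s: 31.13
tcp_pos: [0.4714, 0.0735, 0.0554]
ee_rot: [[0.995, 0.1, 0.002], [0.1, -0.995, 0.001], [0.002, -0.001, -1.0]]
wrist_force: [-1.0, -0.6, 5.7]
gripper_width: 0.132
gripper_force: 29.9
```

```bash
python3 s.py|head -2
```

```text
{'time_s': np.float64(31.133), 'tcp_pos': array([0.471, 0.073, 0.055]), 'wrist_force': array([-0.975, -0.602,  5.683]), 'moment': array([0.215, 0.32 , 0.038]), 'gripper_width': np.float64(0.132), 'gripper_force': np.float64(29.895)}
thx+180 -174.275714252329
```

Lift slowly.

Call:
apply_moves --moves '[[[0, 0, -0.002], 0], [[0, 0, -0.002], 0], [[0, 0, -0.002], 0], [[0, 0, -0.002], 0], [[0, 0, -0.002], 0]]'

```text
time_s: 31.85
tcp_pos: [0.4704, 0.0729, 0.0644]
ee_rot: [[0.995, 0.099, -0.001], [0.099, -0.995, -0.0], [-0.001, 0.0, -1.0]]
wrist_force: [-0.4, 0.5, -2.2]
gripper_width: 0.131
gripper_force: 29.9
```

Call:
apply_moves --moves '[[[0, 0, -0.003], 0], [[0, 0, -0.003], 0], [[0, 0, -0.003], 0], [[0, 0, -0.003], 0], [[0, 0, 0], 0]]'

```text
time_s: 32.27
tcp_pos: [0.4712, 0.0733, 0.0773]
ee_rot: [[0.995, 0.099, 0.001], [0.099, -0.995, 0.001], [0.001, -0.0, -1.0]]
wrist_force: [0.8, -0.5, -2.2]
gripper_width: 0.133
gripper_force: 29.9
```

```bash
python3 s.py|head -2;python3 - <<'E'
from h import *
p=imaging.capture("scene"); w=imaging.capture("wrist")["frame"]
cv2.imwrite("pics/l1.png",np.vstack([cv2.resize(p["frame"][120:240,300:460],(560,420),interpolation=cv2.INTER_CUBIC)[:330],cv2.resize(w,(560,350))[:270]]))
E
```

```text
{'time_s': np.float64(32.267), 'tcp_pos': array([0.471, 0.073, 0.077]), 'wrist_force': array([ 0.798, -0.468, -2.178]), 'moment': array([-0.059, -0.017, -0.01 ]), 'gripper_width': np.float64(0.133), 'gripper_force': np.float64(29.89)}
thx+180 -174.29173591142134
```

View pics/l1.png

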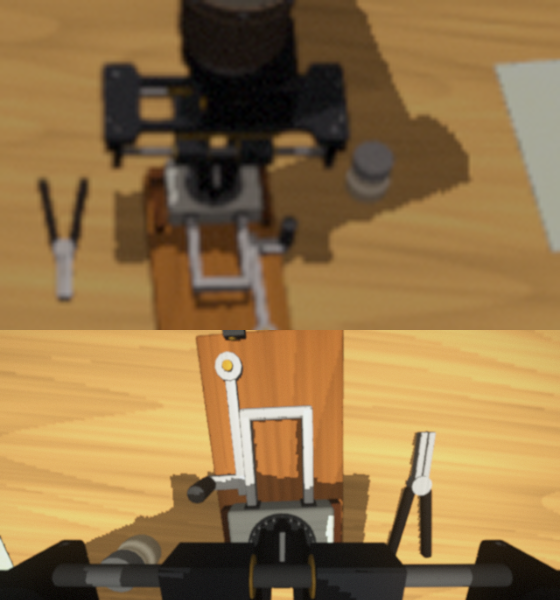

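Call:
apply_moves --moves '[[[0, 0, -0.006], 0], [[0, 0, -0.01], 0], [[0, 0, -0.012], 0], [[0, 0, -0.012], 0], [[0, 0, -0.012], 0]]'

```text
time_s: 33.08
tcp_pos: [0.4707, 0.0731, 0.1294]
ee_rot: [[0.995, 0.099, 0.0], [0.099, -0.995, -0.0], [0.0, 0.0, -1.0]]
wrist_force: [0.4, 1.4, -2.1]
gripper_width: 0.137
gripper_force: 29.9
```

Call:
apply_moves --moves '[[[0, 0, -0.012], 0], [[0, 0, -0.012], 0], [[0, 0, -0.012], 0], [[0, 0, -0.012], 0], [[0, 0, -0.01], 0]]'

```text
time_s: 33.5
tcp_pos: [0.4708, 0.0731, 0.1879]
ee_rot: [[0.995, 0.099, 0.001], [0.099, -0.995, 0.0], [0.001, -0.0, -1.0]]
wrist_force: [0.2, -0.6, -0.8]
gripper_width: 0.136
gripper_force: 29.9
```

Call:
apply_moves --moves '[[[0, 0, -0.006], 0], [[0, 0, -0.003], 0], [[0, 0, 0], 0], [[0, 0, 0], 0], [[0, 0, 0], 0]]'

```text
time_s: 33.92
tcp_pos: [0.4702, 0.0729, 0.1948]
ee_rot: [[0.995, 0.099, -0.002], [0.099, -0.995, -0.001], [-0.002, 0.0, -1.0]]
wrist_force: [-0.1, -0.6, -2.5]
gripper_width: 0.134
gripper_force: 29.9
```

Call:
apply_moves --moves '[[[0, 0, 0], 0], [[0, 0, 0], 0], [[0, 0, 0], 0], [[0, 0, 0], 0], [[0, 0, 0], 0]]'

```text
time_s: 34.33
tcp_pos: [0.4707, 0.0731, 0.1954]
ee_rot: [[0.995, 0.099, -0.0], [0.099, -0.995, -0.0], [-0.0, 0.0, -1.0]]
wrist_force: [-0.2, -0.4, -2.7]
gripper_width: 0.135
gripper_force: 29.9
```

```bash
python3 s.py; python3 b.py w10
python3 - <<'E'
from h import *
w=imaging.capture("wrist"); s=r.sense(); R=np.array(s["ee_rot"]); t=np.array(s["tcp_pos"])
o=models.place_of(w,"shackle_bow"); u=t[2]-.035
print("underside est",u,[np.round(onz(w,x["at"],u+.012)-t,4) for x in o])
p=imaging.capture("scene"); print([ (k,np.round(onz(p,models.place_of(p,k)[0]["at"],z),4)) for k,z in (("brace_knob",.045),("brace_hinge",.02),("jar",0),("pliers",0))])
E
```

```text
{'time_s': np.float64(34.333), 'tcp_pos': array([0.471, 0.073, 0.195]), 'wrist_force': array([-0.188, -0.354, -2.67 ]), 'moment': array([-0.052, -0.032,  0.001]), 'gripper_width': np.float64(0.135), 'gripper_force': np.float64(29.89)}
thx+180 -174.30250945227075
scene shackle_bow 0.79 [0.4806 0.0834]
scene brace_hinge 0.7 [0.5897 0.1243]
scene brace_hinge 0.62 [0.4921 0.0735]
top shackle_bow 0.47 [0.4911 0.0873]
[0.55195631 0.08071684 0.35735864] [[ 0.1  -0.95 -0.29]
 [-1.   -0.09 -0.03]
 [-0.    0.29 -0.96]]
rest 0.69 [0.4612 0.0722] [322.  179.9]
brace_hinge 0.97 [0.5852 0.1234] [285.6  67.7]
brace_hinge 0.68 [0.5611 0.091 ] [313.8  94.4]
brace_knob 0.74 [0.4717 0.074 ] [321.3 180.7]
brace_knob 0.71 [0.4945 0.1373] [264.5 154.5]
lock 0.71 [0.3641 0.067 ] [318.5 256.9]
lock 0.7 [0.4022 0.065 ] [323.1 230. ]
dial_grip 0.7 [0.3835 0.0679] [318.9 259.6]
dial_grip 0.51 [0.4974 0.1353] [263.6 154.4]
dial_pointer 0.68 [0.4295 0.0673] [323.5 222.3]
dial_pointer 0.68 [0.56   0.0915] [312.   94.3]
shackle_bow 0.72 [0.5614 0.09  ] [314.5  93.9]
jar 0.68 [0.4124 0.2094] [212.8 206.2]
pliers 0.57 [ 0.5086 -0.0525] [427.2 152.3]
pliers 0.2 [0.3524 0.0684] [316.9 257.1]
{'time_s': np.float64(35.183), 'joints': array([ 2.8426e+01,  8.8510e+00, -2.2068e+01, -1.0000e-03, -5.9078e+01,
        6.7271e+01]), 'tcp_pos': array([0.471, 0.073, 0.196]), 'ee_rot': array([[ 0.995,  0.099,  0.   ],
       [ 0.099, -0.995,  0.   ],
       [ 0.   , -0.   , -1.   ]]), 'wrist_force': array([ 0.166, -0.043, -3.248]), 'gripper_width': np.float64(0.135)}
underside est 0.16052300435410052 [array([ 0.0868,  0.0142, -0.023 ])]
[('brace_knob', array([0.4963, 0.1353, 0.045 ])), ('brace_hinge', array([0.5903, 0.1182, 0.02  ])), ('jar', array([0.4138, 0.2105, 0.    ])), ('pliers', array([ 0.5056, -0.0516,  0.    ]))]
```

```bash
python3 -c "
from station import r
print(r.finish_job())"
```

```text
the job is handed in; nothing more can be done
None
```

The job is handed in, but no verdict came back: the brace is seated, the dial is at its gate and the shackle is drawn open, and the padlock is held level by its dial bar (the fixed 30 N grip was under the 40 N needed on the shackle) with its underside about 16 cm above the bench.

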